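Index the scanning turntable to the next view

TASK

A skull cap is being scanned on the round turntable. Turn the turntable until its red post stands at the green marker (not the orange or the blue one) and the turntable rests in its click stop there, without shifting the skull cap that lies on it, and let go.

Things in the scene. Friction and masses are not known exactly. Their poses are not given: they have to be found in the camera images.
- turntable_centre (a point): Point on the vertical turning axis of the grey round turntable (plate 280 mm across, its top 45 mm above the work surface), at the plate's top. It turns both ways with 1 to 1.5 N at a post and clicks into a stop every 45 degrees; let go within 15 degrees of a stop it is drawn in. One stop has the red post at the green marker; at the start it is 45 or 90 degrees away, and the short way is free.
- red_post (a point): Red upright round post fixed on the plate, 20 mm in diameter, 50 mm tall (top 95 mm above the work surface), 115 mm from the turning axis. This point is its centre, half-way up, 25 mm above the plate. Being round, it can turn between fingers that pinch it from above and keep their direction. A like post, but white, stands opposite, across the axis.
- marker_green_top (a point): Middle of the top of the green marker, a cone 48 mm across and 30 mm tall, fixed on the work surface 185 mm from the turning axis. With the red post at it, axis, post and marker lie on one line seen from above, the marker 70 mm beyond the post. Two like markers, orange and blue, are fixed at other stops; which is where varies.
- skull_cap (a point): Bone-coloured skull cap, domed, rim down, dark suture lines, 144 x 120 mm and 58 mm tall, about 0.25 kg, loose on the middle of the plate and turning with it; top 103 mm above the work surface. This point is in its middle, 30 mm above its rim. It reaches at most 80 mm from the turning axis: 25 mm are free between it and a post.
Not all that is in view belongs to the job. Of the things like the part that bears marker_green_top, leave any that is white; of the rest the larger one is meant. What is shaped like the part that bears skull_cap but turquoise is not meant.

How it is judged:
By the outcome, as a careful person would: the job done as asked, in the order asked, and still so for the second after the job is handed in, with the robot touching nothing.
It also fails if it takes over 48 s, if anything falls off the work surface, if the arm or the gripper's body presses on something with over 40 N, if the wrist force passes 120 N, or if a joint passes its speed limit or range.

ROBOT

A 7-joint arm with a two-finger parallel gripper is mounted at the origin on the work surface. World frame = base frame: x ahead of the robot, y to its left, z up, the work surface at z = 0. Lengths are in mm, angles in rad, forces in N, time in s.
With the tool pointing down it reaches from about 400 to 875 mm from the base axis. Payload 4.4 kg.
Tool frame: the origin (TCP) lies at the very end of the fingers, on their centre line; the grasp point (between the pads) lies 19 mm behind it; y points along the fingers, z is the direction in which the jaws open and shut, and the axes are right-handed (so a half turn about y gives the same grasp; the last joint's range is limited). The gripper opens to 85 mm and grips with 20 to 120 N. Pads are 22 mm wide; open, the fingers measure 114 mm over their backs; the gripper's body (76 mm by 85 mm) begins 54 mm behind the grasp point. The pads swing forward as they close: fully open they stand 13 mm farther back than shut.
Start: joints at [-0.066, 0.628, 0.038, 1.517, -0.027, 0.996, -0.02], TCP at [650.014, 0.027, 231.313] pointing down, gripper open.
Joint ranges: [-3.06, 3.06], [-0.37, 2.12], [-1.25, 1.32], [0.18, 2.47], [-1.1, 4.24], [0.23, 1.98], [-2.94, 2.94]. Speed limits (rad/s): [2.57, 2.57, 3.14, 3.14, 3.14, 3.14, 3.14].

INTERFACE

Orientations are given as [roll, pitch, yaw] about the fixed x, y, z axes, in that order (R = Rz(yaw) Ry(pitch) Rx(roll)).
In Python, from cell import * gives the robot as it stands.
- The arm moves only by the tool apply_moves, never from a script. Its argument "targets" is a list of rows, each a list of 6 numbers: the shift along the tool's x, y, z in units of 40 mm (1.0 is 40 mm), then the turn, a rotation vector about the tool's x, y, z in units of 8 degrees (1.0 is 8 degrees). A call has 1 to 12 rows; each row shifts and turns the commanded pose from where the row before left it, along the tool's axes as they then stand; what a row does not reach is not made up. A row lasts 1/8 s, in which the tool goes at most 62.5 mm and 10.7 degrees, less where a joint would pass 70% of its speed; a pose out of reach is approached as far as the arm can. A call is refused whole if a number of a shift passes 1 or a number of a turn 1, either way. A call with a gripper value outside its range is refused whole. "jaw" is the gripper command: -1 is shut, 1 is fully open, values between are in proportion, set as the call begins (left out, the last holds). The fingers move at their own pace and stop on an object; the grip force is fixed at half the most. Time passes only in rows, so rows that do not move let the fingers close. It gives the time, the measured TCP pose, the force and the opening at its end, in the units of the state.
- read_state(): the state, without advancing time (a new reading comes with each control period).
- get_image(name): name is "scene" or "side" or "wrist"; returns the picture (420x560x3 uint8, red, green, blue); there is no depth.
- calibration(name): a dict with "fx", "fy", "cx", "cy" (pixels), "world_from_camera" (4x4, takes a point from camera to world coordinates). Camera axes: x right, y down, z forward; pixel columns grow to the right and rows downward; lengths in mm; the calibration is good to about 2 mm. A picture is of the moment at which its call begins: read the wrist's pose just before it. calibration takes no time and is no camera call; for the wrist camera it gives the pose at the moment of the call.
- finish_job(): hands the job in, once; it reports no verdict.
The state is a dict: "clock": time; "qpos": joint angles; "qd": joint speeds; "tau": joint torques, N m; "eef_pos": TCP position; "tool_rot": TCP orientation; "force": force on the tool from outside, world axes, zero at the start; "torque": the same for the moment, N m; "width": finger opening in mm.
Only numpy, scipy, OpenCV 4.12 (cv2) and the standard library are available. Lean on these libraries where they do the work, as an engineer would, in place of code of your own. Each camera call takes 0.05 s, during which the arm holds its last target. There are 200 camera calls.

## Working session

There is one attempt and no reset: what is moved stays moved. The work goes in short steps, Python scripts to look and compute and a tool call to move; the robot and the scene stay as the last step left them, time stands still between calls to the robot, and variables do not carry over. Pictures are saved under pics/ and viewed, about 8 in all and at most 12, crops included, and the job is handed in when it is done.

Besides the shell and the picture viewer there is one more tool, called after "Emit:" in YAML: its name, and indented under it one key for each argument. apply_moves: Moves the arm, as the interface text tells. Its arguments: {"type":"object","properties":{"targets":{"type":"array"},"jaw":{"type":"number"}},"required":["targets"]}

```bash
mkdir -p pics; ls
cat > h.py <<'E'
from cell import *
import numpy as np, cv2
def snap(n,f):
    im=get_image(n); cv2.imwrite('pics/'+f,im[:,:,::-1]); return im
def ray(c,u,v,z):
    T=np.array(c['world_from_camera']); d=T[:3,:3]@[(u-c['cx'])/c['fx'],(v-c['cy'])/c['fy'],1]
    o=T[:3,3]; return o+d*(z-o[2])/d[2]
def proj(c,p):
    T=np.array(c['world_from_camera']); q=T[:3,:3].T@(np.array(p)-T[:3,3]); return np.array([c['fx']*q[0]/q[2]+c['cx'],c['fy']*q[1]/q[2]+c['cy']])
E
python3 - <<'E'
from h import *
s=read_state();print(s)
a=snap('scene','s1.png');b=snap('side','d1.png')
for n in('scene','side','wrist'):
    c=calibration(n);print(n,c['fx'],np.round(c['world_from_camera'],3).tolist())
E
```

```text
pics
{'clock': 0.0, 'qpos': array([-0.06579711,  0.62931262,  0.03847628,  1.51835876, -0.02699041,
        0.99628795, -0.01998883]), 'qd': array([ 0.00030833, -0.00060322,  0.00127617, -0.00119315, -0.00103261,
       -0.00288656,  0.00067218]), 'tau': array([-1.11932164e-03, -5.63405585e+01,  1.22606792e+00, -1.93450052e+01,
        1.09587883e-02,  1.05136272e-02, -8.84369996e-06]), 'eef_pos': array([6.49387460e+02, 4.63986876e-03, 2.30414382e+02]), 'tool_rot': array([-1.57264343e+00, -5.05988888e-05, -1.57081034e+00]), 'force': array([-0.50522332,  0.19660675, -0.43844561]), 'torque': array([-0.01877958, -0.00663649, -0.05084821]), 'width': 85.39191981820541}
scene 401.75832002560406 [[0.393, 0.48, -0.784, 1070.964], [0.919, -0.201, 0.338, -138.224], [0.005, -0.854, -0.52, 434.739], [0.0, 0.0, 0.0, 1.0]]
side 502.70760348397795 [[-0.981, -0.135, 0.14, 431.238], [-0.194, 0.637, -0.746, 696.145], [0.011, -0.759, -0.651, 633.709], [0.0, 0.0, 0.0, 1.0]]
wrist 356.63321514973234 [[1.0, 0.0, -0.001, 650.068], [-0.0, -0.95, -0.312, 81.568], [-0.001, 0.312, -0.95, 374.096], [0.0, 0.0, 0.0, 1.0]]
```

View pics/s1.png

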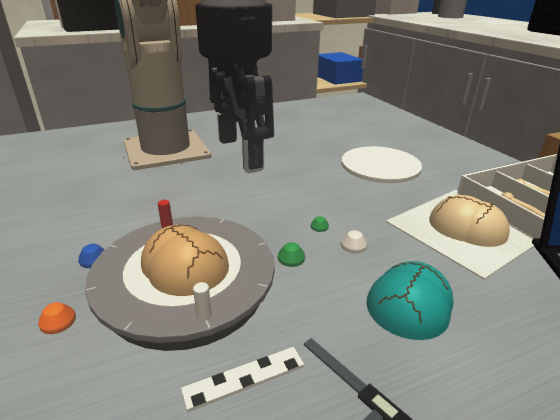

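View pics/d1.png

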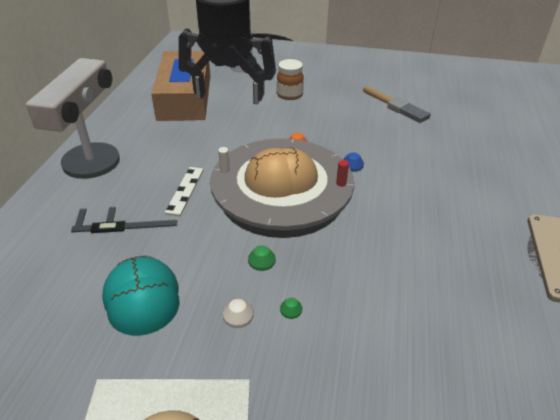

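Scene: red post (165,213), white post (202,300), skull cap on the plate (185,260). The turquoise dome (410,300) and the cap on the mat (470,222) are not meant. Marker candidates: large green (291,253), small green (320,223), white (354,240), orange (57,315), blue (92,254). I choose the large green: (291,253) in scene, (261,257) in side.

```bash
cat > m.py <<'E'
from h import *
def blobs(im,lo,hi,amin=30):
    h=cv2.cvtColor(im,cv2.COLOR_RGB2HSV); m=cv2.inRange(h,lo,hi)
    n,l,s,c=cv2.connectedComponentsWithStats(m)
    return [(s[i].tolist(),np.round(c[i],1).tolist()) for i in range(1,n) if s[i][4]>amin]
E
python3 - <<'E'
from m import *
out=[]
for n,f in(('scene','s1.png'),('side','d1.png')):
    im=cv2.imread('pics/'+f)[:,:,::-1].copy();c=calibration(n)
    for nm,lo,hi in(('red',(0,200,60),(3,255,255)),('red2',(174,180,60),(180,255,255)),('green',(50,120,40),(72,255,255)),('blue',(105,150,80),(125,255,255)),('orange',(4,200,150),(12,255,255))):
        for s,ce in blobs(im,lo,hi):
            if s[0]<380 and s[1]>120: print(n,nm,s,ce,np.round(ray(c,*ce,70 if 'red' in nm else 12),0))
a=cv2.imread('pics/s1.png')[180:340,60:380];cv2.imwrite('pics/c1.png',cv2.resize(a,None,fx=2.4,fy=2.4,interpolation=2))
c=calibration('scene');d=calibration('side')
print('white',ray(c,202,300,70),ray(d,223.5,159,70))
E
```

```text
scene green [311, 217, 17, 13, 170] [319.4, 223.5] [513. 202.  12.]
scene green [278, 243, 26, 22, 415] [291.0, 253.8] [578. 110.  12.]
scene blue [79, 244, 23, 21, 328] [89.2, 254.0] [ 444. -209.   12.]
side green [249, 246, 26, 24, 452] [261.2, 257.9] [572. 116.  12.]
side green [281, 298, 21, 20, 307] [290.7, 308.0] [504. 211.  12.]
side blue [345, 153, 18, 16, 187] [354.2, 160.8] [ 441. -205.   12.]
white [688.34174541 -70.11168696  70.        ] [689.81508273 -73.73959563  70.        ]
```

View pics/c1.png

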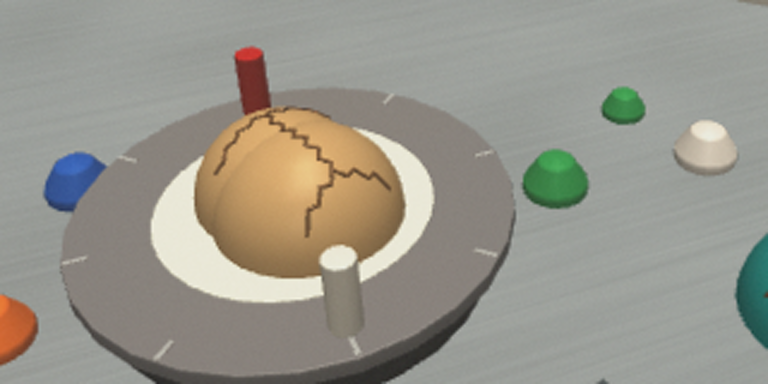

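The crop shows the red post's top at scene (164,202), the white post's top at (201,287) and the chosen large green cone at about (292,253).

Run:
```python
from h import *
c=calibration('scene');d=calibration('side')
r=[ray(c,164.2,202,95),ray(d,343,163.5,95)];w=[ray(c,201,287,95),ray(d,223.5,151.5,95)]
print(r,w)
R=np.mean(r,0)[:2];W=np.mean(w,0)[:2];A=(R+W)/2;G=np.array([575,113.])
print('axis',A,'diam',np.linalg.norm(R-W))
for n,p in(('red',R),('white',W),('green',G),('blue',np.array([443,-207]))):
    v=p-A;print(n,np.linalg.norm(v),np.degrees(np.arctan2(v[1],v[0])))
```

```text
[array([463.43830118, -73.95711913,  95.        ]), array([459.18382877, -72.03077874,  95.        ])] [array([691.96057103, -70.12966687,  95.        ]), array([685.22002037, -63.39109366,  95.        ])]
axis [574.95068034 -69.8771646 ] diam 227.36469844121396
red 113.68234922060698 -178.42894724752568
white 113.68234922060698 1.5710527524743187
green 182.8771712495027 89.98454805204453
blue 190.29885451565295 -133.89879104241504
```

Axis ≈ (575,-70). Red is at 180° and green at 90°, so the plate turns 90° clockwise. I'll pinch the red post tangentially and rotate the tool along with it.

Emit:
apply_moves:
  targets:
    - [0.37,0,-0.94,0,0,0]
    - [0.37,0,-0.94,0,0,0]
    - [0.37,0,-0.94,0,0,0]
    - [0.37,0,-0.94,0,0,0]
    - [0.37,0,-0.94,0,0,0]
    - [0,0,0,0,-1,0]
    - [0,0,0,0,-1,0]
    - [0,0,0,0,-1,0]
    - [0,0,0,0,-1,0]
  jaw: 0.6

```text
clock: 1.23
eef_pos: [461.7, -74.0, 231.1]
tool_rot: [-1.571, 0.0, -1.008]
force: [0.2, 0.2, 0.1]
width: 68.3
```

Emit:
apply_moves:
  targets:
    - [0,0,0,0,-1,0]
    - [0,0,0,0,-1,0]
    - [0,0,0,0,-1,0]
    - [0,0,0,0,-1,0]
    - [0,0,0,0,-1,0]
    - [0,0,0,0,-1,0]
    - [0,0,0,0,-1,0]
    - [0,0,0,0,-0.25,0]
    - [0,0,0,0,0,0]
    - [0,0,0,0,0,0]

```text
clock: 2.48
eef_pos: [462.0, -74.0, 231.3]
tool_rot: [-1.571, 0.0, -0.001]
force: [0.5, -0.3, 0.2]
width: 68.6
```

Run:
```python
from h import *
s=read_state();print(s['eef_pos'],s['tool_rot'],s['width'],s['qpos'])
c=calibration('wrist');snap('wrist','w1.png')
print(proj(c,[461,-73,95]),proj(c,[s['eef_pos'][0],s['eef_pos'][1],95]))
print(np.round(c['world_from_camera'],3).tolist())
```

```text
[461.98178007 -73.99584121 231.26653096] [-1.57083133e+00  7.75486848e-05 -1.37292311e-03] 68.56019510617439 [ 0.37564756  0.39018282 -0.37576168  1.99939473  0.19847871  0.78679465
  1.45413716]
[281.50884846 199.93162832] [280.29018785 201.09409768]
[[0.002, 0.95, 0.312, 382.381], [1.0, -0.002, -0.0, -72.311], [0.0, 0.312, -0.95, 374.89], [0.0, 0.0, 0.0, 1.0]]
```

View pics/w1.png

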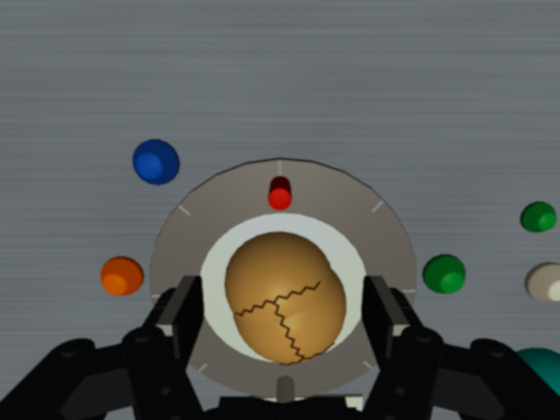

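The wrist view shows the red post's top at (280,198) between the fingers' line, the green cone at (444,273) and the skull cap centred. The TCP is about 2 mm off. Next: lower and pinch.

Emit:
apply_moves:
  targets:
    - [-0.05,0.85,0,0,0,0]
    - [0,0.85,0,0,0,0]
    - [0,0.85,0,0,0,0]
    - [0,0.85,0,0,0,0]
    - [0,0.85,0,0,0,0]
    - [0,0,0,0,0,0]
    - [0,0,0,0,0,0]

```text
clock: 3.4
eef_pos: [460.6, -73.9, 62.1]
tool_rot: [-1.571, -0.001, -0.0]
force: [0.3, -0.2, -0.4]
width: 68.4
```

Emit:
apply_moves:
  targets:
    - [0,0,0,0,0,0]
    - [0,0,0,0,0,0]
    - [0,0,0,0,0,0]
    - [0,0,0,0,0,0]
    - [0,0,0,0,0,0]
    - [0,0,0,0,0,0]
    - [0,0,0,0,0,0]
    - [0,0,0,0,0,0]
  jaw: -1

```text
clock: 4.4
eef_pos: [460.5, -74.2, 62.2]
tool_rot: [-1.571, -0.001, -0.0]
force: [-0.8, -0.2, 7.9]
width: 18.6
```

Gripped (opening 18.6 mm). Now follow the arc in 2.5° steps.

Emit:
apply_moves:
  targets:
    - [0.001,0,0.062,0,0.155,0]
    - [0.001,0,0.125,0,0.3125,0]
    - [0.001,0,0.125,0,0.3125,0]
    - [0.001,0,0.125,0,0.3125,0]
    - [0.001,0,0.125,0,0.3125,0]
    - [0.001,0,0.125,0,0.3125,0]
    - [0.001,0,0.125,0,0.3125,0]
    - [0.001,0,0.125,0,0.3125,0]
    - [0.001,0,0.125,0,0.3125,0]
    - [0.001,0,0.125,0,0.3125,0]
    - [0.001,0,0.125,0,0.3125,0]
    - [0.001,0,0.125,0,0.3125,0]

```text
clock: 5.9
eef_pos: [474.5, -18.8, 62.2]
tool_rot: [-1.57, -0.002, -0.504]
force: [0.5, -1.1, 5.8]
width: 18.6
```

Emit:
apply_moves:
  targets:
    - [0.002,0,0.125,0,0.3125,0]
    - [0.002,0,0.125,0,0.3125,0]
    - [0.002,0,0.125,0,0.3125,0]
    - [0.002,0,0.125,0,0.3125,0]
    - [0.002,0,0.125,0,0.3125,0]
    - [0.002,0,0.125,0,0.3125,0]
    - [0.002,0,0.125,0,0.3125,0]
    - [0.002,0,0.125,0,0.3125,0]
    - [0.002,0,0.125,0,0.3125,0]
    - [0.002,0,0.125,0,0.3125,0]
    - [0.002,0,0.125,0,0.3125,0]
    - [0.002,0,0.125,0,0.3125,0]

```text
clock: 7.4
eef_pos: [515.3, 23.8, 62.2]
tool_rot: [-1.569, -0.001, -1.027]
force: [0.2, -3.2, 5.1]
width: 17.8
```

Run:
```python
from h import *
s=read_state();p=s['eef_pos'];print(p,s['tool_rot'],s['width'],s['force'])
P=[np.array([460.5,-74.1]),np.array([474.5,-18.8]),p[:2]]
A=np.array([[2*(P[i]-P[0])[0],2*(P[i]-P[0])[1]] for i in(1,2)]);b=[P[i]@P[i]-P[0]@P[0] for i in(1,2)]
c=np.linalg.solve(A,b);print(c,[np.linalg.norm(q-c) for q in P])
for ax in(c,[575,-71]): v=p[:2]-ax; print(np.degrees(np.arctan2(v[1],v[0])),np.hypot(*v))
snap('side','d2.png')
```

```text
[515.29019545  23.84469836  62.24968592] [-1.56903426e+00 -1.48479370e-03 -1.02722752e+00] 17.839275054684585 [ 0.23851959 -3.24209596  5.1026458 ]
[574.38321145 -73.50904087] [np.float64(113.88474472914534), np.float64(113.88474472914532), np.float64(113.88474472914532)]
121.25744811699731 113.88474472914532
122.19260708149476 112.07487482181777
```

View pics/d2.png

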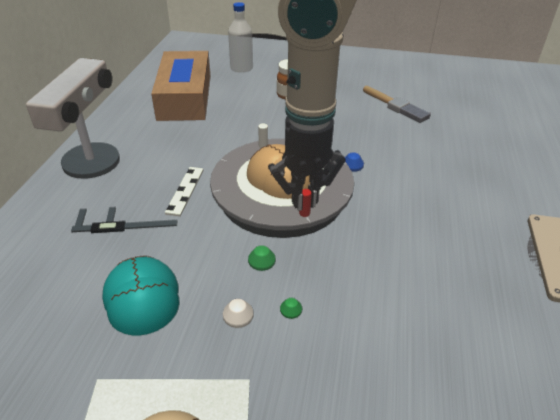

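The red post is in the fingers at side (306,203), a few mm outward of the pads' centre. I'll bias outward slightly while continuing.

Emit:
apply_moves:
  targets:
    - [-0.012,0,0.125,0,0.3125,0]
    - [-0.012,0,0.125,0,0.3125,0]
    - [-0.012,0,0.125,0,0.3125,0]
    - [-0.012,0,0.125,0,0.3125,0]
    - [-0.012,0,0.125,0,0.3125,0]
    - [-0.01,0,0.125,0,0.3125,0]
    - [0.003,0,0.125,0,0.3125,0]
    - [0.003,0,0.125,0,0.3125,0]
    - [0.003,0,0.125,0,0.3125,0]
    - [0.003,0,0.125,0,0.3125,0]
    - [0.003,0,0.125,0,0.3125,0]
    - [0.003,0,0.1,0,0.25,0]

```text
clock: 8.95
eef_pos: [570.5, 40.5, 62.3]
tool_rot: [-1.567, -0.004, -1.543]
force: [1.2, -7.3, 4.7]
width: 18.6
```

Run:
```python
from h import *
s=read_state();p=s['eef_pos'];print(p,s['tool_rot'],s['width'],s['force'])
v=p[:2]-[575,-71]; print(np.degrees(np.arctan2(v[1],v[0])),np.hypot(*v))
```

```text
[570.51312661  40.50915649  62.27609999] [-1.56727892 -0.00361405 -1.54312635] 18.552255881594547 [ 1.21867671 -7.29972993  4.74955929]
92.3042080861337 111.59939074278823
```

Emit:
apply_moves:
  targets:
    - [0.03,0,0.1,0,0.2,0]
    - [0.01,0,0,0,0,0]
    - [0,0,0,0,0,0]
    - [0,0,0,0,0,0]
    - [0,0,0,0,0,0]

```text
clock: 9.57
eef_pos: [574.0, 40.6, 62.3]
tool_rot: [-1.568, -0.002, -1.569]
force: [1.0, -5.0, 5.0]
width: 18.4
```

Emit:
apply_moves:
  targets:
    - [0,0,0,0,0,0]
    - [0,0,0,0,0,0]
    - [0,0,0,0,0,0]
    - [0,0,0,0,0,0]
    - [0,0,0,0,0,0]
    - [0,0,0,0,0,0]
    - [0,0,0,0,0,0]
    - [0,0,0,0,0,0]
  jaw: 0.3

```text
clock: 10.58
eef_pos: [572.7, 42.6, 61.3]
tool_rot: [-1.571, 0.0, -1.568]
force: [0.8, 0.3, 0.4]
width: 55.7
```

Run:
```python
from m import *
s=read_state();print(s['eef_pos'],s['force'],s['width'])
im=snap('wrist','w2.png');c=calibration('wrist')
for lo,hi in(((0,180,60),(3,255,255)),((174,180,60),(180,255,255)),((50,120,40),(72,255,255))): print(blobs(im,lo,hi))
```

```text
[572.73392254  42.58266518  61.33645671] [0.80074507 0.29167048 0.43854293] 55.67560812516505
[([259, 258, 52, 98, 2862], [285.5, 317.7])]
[]
[([241, 74, 88, 91, 6168], [284.3, 118.8])]
```

View pics/w2.png

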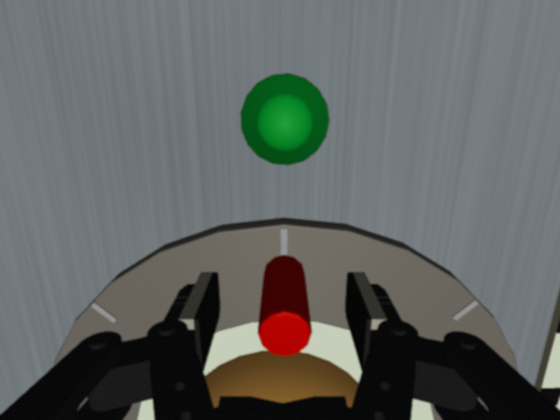

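The post (285,318) lines up with the tick mark (284,240) and the green cone (284,119), with the fingers clear on both sides. Raise and check.

Emit:
apply_moves:
  targets:
    - [0,-0.4,0,0,0,0]
    - [0,-0.8,0,0,0,0]
    - [0,-0.8,0,0,0,0]
    - [0,-0.8,0,0,0,0]
    - [0,-0.8,0,0,0,0]
    - [0,-0.8,0,0,0,0]
    - [0,0,0,0,0,0]
    - [0,0,0,0,0,0]
    - [0,0,0,0,0,0]

```text
clock: 11.75
eef_pos: [571.9, 42.6, 236.5]
tool_rot: [-1.573, -0.0, -1.568]
force: [-0.2, -0.0, -0.4]
width: 55.5
```

Run:
```python
from m import *
s=read_state();print(s['eef_pos'],s['force'],s['clock'])
a=snap('scene','s3.png');b=snap('wrist','w3.png')
cv2.imwrite('pics/f.png',cv2.resize(np.hstack([a,b])[:,:,::-1],(800,300),interpolation=cv2.INTER_AREA))
```

```text
[571.94809476  42.5742293  236.45422858] [-0.17469808 -0.02587539 -0.41000174] 11.75
```

View pics/f.png

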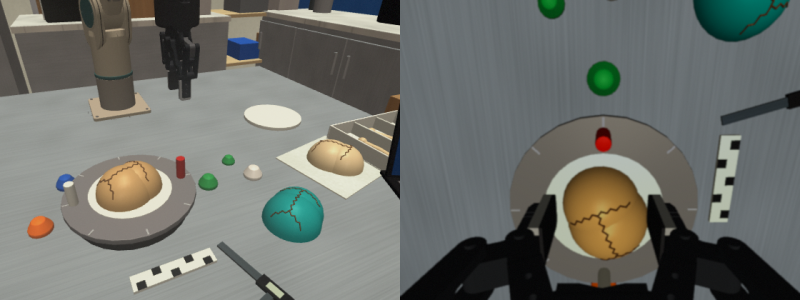

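The red post (603,143) lines up with the large green cone (603,78). The cap is centred and has turned with the plate, as its sutures look the same relative to the post as before. The arm is clear.

```bash
python3 -c "
from cell import *
print(finish_job())"
```

```text
the job is handed in; nothing more can be done
None
```

The red post now stands at the large green marker, and I handed the job in at about 12 s of the 48 s. I pinched the post across its direction of travel and turned the plate about 90° clockwise seen from above. The tool turned along with it. Then I let go and raised the gripper about 175 mm.

- **Alignment:** in the wrist images after release and after raising, the post, the plate's tick mark and the green cone lie on one line.
- **Click stop:** I saw no reading that shows the click directly; I take it from that alignment after release.
- **Skull cap:** it is still centred on the plate and sits the same way relative to the post. I judged this by eye, not by measurement.
- **Forces:** the highest reading I saw was about 8 N, and the force was near zero after release.
- **Disagreement:** the camera put the turning axis at y ≈ -70 mm, while the arm's path suggested about -73.5 mm. A small sideways correction I made midway came from the camera value and gave about 7 N of sideways load, which I eased off before opening.

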